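# Roll a pipe stub into the V-rest and push it to the stop

### The job

Without picking it up, roll the green-capped copper pipe stub across the bench with your fingertips, up the ramp and into the V of the measuring rest; once it lies in the V, push it by its end along the V until its other end touches the blue stop plate. Then let go and move clear. Never lift or pinch the pipe, and leave the other parts on the bench where they are.

Things in the scene. Friction and masses are not known exactly. Their poses are not given: they have to be found in the camera images.
- pipe: copper pipe stub with flush green end caps, loose: a smooth closed round bar 42 mm in diameter, 140 long, 0.25 to 0.5 kg. Origin on its axis at mid-length (21 mm up when on the bench); x along the axis, y and z turn as it rolls. Starts on the bench on the -y side of the rest, before the ramp, its axis up to 0.2 rad off the V's; rolls freely when pushed sideways.
- rest: the measuring rest, one fixed piece: aluminium lead-in ramp, dark steel 90 degree V, blue stop plate. Origin at bench level under the bottom of the V, at mid-length; x along the V to the stop, y the way the pipe is rolled in, z up. In this frame (mm): V and ramp span x -100 to 100; V bottom at y 0, z 2; crest between ramp and V at y -17, z 19; far side of the V rises to y 32, z 34.
- stop_face (a point): point on the face of the blue stop plate, on the axis of a seated pipe (rest frame 100, 0, 32 mm). The plate closes the +x end of the V, spans y -28 to 56 mm, is 56 high and 12 thick. A seated pipe has its centre at rest y 0, z 32 mm, and at x 30 mm when its end touches the plate.
- ramp_foot (a point): middle of the foot of the ramp, at bench level (rest frame 0, -117, 0 mm); from here the ramp rises evenly to the crest, 19 mm high at rest y -17 mm.
- valve: brass ball valve with a black lever, lying, 92 mm long, 50 high; leave alone. Origin at its underside.
- coupling: short copper ring 48 mm in diameter, 45 high, upright; leave alone. Origin at its underside.
- nipple: upright brass fitting 40 mm in diameter, 62 high; leave alone. Origin at its underside.
- jar: jar with a black cap, 64 mm in diameter, 75 high; leave alone. Origin at its underside.
- carton: small white and blue carton, 75 x 75 x 60 mm; leave alone. Origin at its underside.
- spanner: flat spanner lying on the bench; leave alone.
- stemvalve: upright brass valve with a black cap, 44 mm in diameter, 82 high; leave alone. Origin at its underside.
Things that resemble listed ones, but are neither listed nor needed, are in the scene too. Leave any red or turquoise look-alike of the pipe alone.

How it is judged:
On the way, in this order (a step that is already met when the one before it is completed fails the run):
1. the pipe is turned about its own axis by rolling on the bench or the ramp (a quarter turn or more) ((angle between pipe's own y axis and vertical below 0.6 rad or angle between pipe's own y axis and vertical above 2.54 rad) and y of pipe in the frame of rest below -0.03 m), for 0.02 s.
2. the pipe lies in the V at rest, along it (y of pipe in the frame of rest between -0.005 and 0.005 m and z of pipe in the frame of rest between 0.027 and 0.037 m and angle between the x axis of pipe and the x axis of rest, either way round below 0.05 rad and linear speed of pipe below 0.02 m/s), for 0.2 s.
3. the pipe, in the V, is pushed along to the stop plate (y of pipe in the frame of rest between -0.005 and 0.005 m and z of pipe in the frame of rest between 0.027 and 0.037 m and angle between the x axis of pipe and the x axis of rest, either way round below 0.05 rad and x of pipe in the frame of rest above 0.026 m), for 0.1 s.
At the end, for the whole second after the job is handed in: The pipe lies at rest in the V (axis within 5 mm of the V's middle plane and of its seated height, within 0.05 rad of the V) with its end within 4 mm of the stop plate (all of step 3 and linear speed of pipe below 0.02 m/s); the robot touches nothing.
It fails at once if the pipe is lifted off the bench before the ramp (more than 13 mm) (height (world z) of pipe above 0.034 m and y of pipe in the frame of rest below -0.135 m).
It fails at once if the pipe is lifted or carried (axis more than 60 mm above the bench) (height (world z) of pipe above 0.06 m).
It fails at once if the pipe is stood up or tipped on end (angle between pipe's own x axis and vertical below 1.1 rad or angle between pipe's own x axis and vertical above 2.04 rad).
It fails at once if another part on the bench is shifted by more than 15 mm (distance of any of valve, coupling, nipple, jar, carton, spanner, stemvalve from where it was at the start of the episode above 0.015 m).
It fails at once if an upright part is tipped over (angle between any of valve, coupling, nipple, jar, carton, stemvalve's own z axis and vertical above 0.5 rad).
It also fails if it takes over 54 s, if anything falls off the work surface, if the arm or the gripper's body presses on something with over 40 N, if the wrist force passes 120 N, or if a joint passes its speed limit or range.

### The arm

A 6-joint arm with a two-finger parallel gripper is mounted at the origin on the work surface. World frame = base frame: x ahead of the robot, y to its left, z up, the work surface at z = 0. Lengths are in m, angles in rad, forces in N, time in s.
With the tool pointing down it reaches from about 0.275 to 0.825 m from the base axis. Payload 4.9 kg.
Tool frame: the origin (TCP) lies midway between the tips of the shut fingers; the grasp point (between the pads) lies 19 mm behind it; y points along the fingers, z is the direction in which the jaws open and shut, and the axes are right-handed (so a half turn about y gives the same grasp; the last joint's range is limited). The gripper opens to 85 mm and grips with 20 to 120 N. Pads are 22 mm wide; open, the fingers measure 114 mm over their backs; the gripper's body (76 mm by 85 mm) begins 54 mm behind the grasp point. The pads swing forward as they close: fully open they stand 13 mm farther back than shut.
Start: joints at [1.125, 0.326, -0.193, 1.052, 0, 1.437], TCP at [0.169, 0.524, 0.231] pointing down, gripper open.
Joint ranges: [-2.65, 2.65], [-0.97, 1.79], [-1.3, 1.35], [-1.93, 2.1], [-1.47, 1.37], [-3.14, 3.14]. Speed limits (rad/s): [2.57, 2.57, 3.14, 3.14, 3.14, 3.14].

### API

Orientations are given as a 3x3 rotation matrix whose columns are the frame's x, y, z axes.
In Python, from rig import manip gives the robot as it stands.
- The arm moves only by the tool jog_arm, never from a script. Its argument "increments" is a list that holds one entry, the list of rows, each a list of 7 numbers: the turn, a rotation vector about the tool's x, y, z in rad, then the shift along the tool's x, y, z in mm, then the closure in counts, from 0 (fully open) to 255 (shut). A call has 1 to 12 rows; each row shifts and turns the commanded pose from where the row before left it, along the tool's axes as they then stand; what a row does not reach is not made up. A row lasts 1/12 s, in which the tool goes at most 41.7 mm and 7.16 degrees, less where a joint would pass 70% of its speed; a pose out of reach is approached as far as the arm can. A call with a gripper value outside its range is refused whole. The fingers move at their own pace and stop on an object; "grip_force" is the grip in N (left out, the last holds). Time passes only in rows, so rows that do not move let the fingers close. It gives the time, the measured TCP pose, the force and the opening at its end, in the units of the state.
- manip.get_state(): the state, without advancing time (a new reading comes with each control period).
- manip.snapshot(name): name is "scene" or "top" or "wrist"; returns the picture (384x512x3 uint8, red, green, blue); there is no depth.
- manip.camera_params(name): a dict with "mtx" (3x3 intrinsics, pixels), "k1" (the pictures are not rectified: a ray, as slopes to the right and down, at radius r is drawn at 1 + k1 r^2 times it, then the intrinsics apply), "R" (3x3) and "t" (3): a world point X has camera coordinates R X + t. Camera axes: x right, y down, z forward; pixel columns grow to the right and rows downward; lengths in m; the calibration is good to about 2 mm. A picture is of the moment at which its call begins: read the wrist's pose just before it. camera_params takes no time and is no camera call; for the wrist camera it gives the pose at the moment of the call.
- manip.close_job(): hands the job in, once; it reports no verdict.
The state is a dict: "t": time; "q": joint angles; "dq": joint speeds; "joint_torque": joint torques, N m; "position": TCP position; "tool_rot": TCP orientation; "force": force on the tool from outside, world axes, zero at the start; "ft_torque": the same for the moment, N m; "grip_width": finger opening in m.
Only numpy, scipy, OpenCV 4.12 (cv2) and the standard library are available. Lean on these libraries where they do the work, as an engineer would, in place of code of your own. Each camera call takes 0.05 s, during which the arm holds its last target.

## Working session

There is one attempt and no reset: what is moved stays moved. The work goes in short steps, Python scripts to look and compute and a tool call to move; the robot and the scene stay as the last step left them, time stands still between calls to the robot, and variables do not carry over. Pictures are saved under pics/ and viewed, and the job is handed in when it is done.

Besides the shell and the picture viewer there is one more tool, called after "Emit:" in YAML: its name, and indented under it one key for each argument. jog_arm: Moves the arm, as the interface text tells. Its arguments: {"type":"object","properties":{"increments":{"type":"array"},"grip_force":{"type":"number"}},"required":["increments"]}

```bash
ls; mkdir -p pics; python3 - <<'E'
from rig import manip
import cv2
s=manip.get_state();print({k:s[k] for k in('t','position','tool_rot','grip_width')})
for n in('scene','top'):
    cv2.imwrite(f'pics/{n}0.png',manip.snapshot(n)[:,:,::-1])
    print(n,manip.camera_params(n))
E
```

```text
pics
{'t': 0.0, 'position': array([0.16846364, 0.52297518, 0.23051868]), 'tool_rot': array([[ 9.51783467e-01, -7.01306613e-04,  3.06769849e-01],
       [-3.06770585e-01, -1.52212026e-03,  9.51782271e-01],
       [-2.00550598e-04, -9.99998596e-01, -1.66386914e-03]]), 'grip_width': 0.08545922140779612}
scene {'mtx': array([[347.9871828 ,   0.        , 252.2925298 ],
       [  0.        , 347.9871828 , 195.89252027],
       [  0.        ,   0.        ,   1.        ]]), 'k1': 0.016095702040783557, 'R': array([[-0.50228441,  0.86443647,  0.02144668],
       [ 0.54335991,  0.3348213 , -0.7698407 ],
       [-0.67265918, -0.37502571, -0.63787565]]), 't': array([ 0.25218014, -0.28969185,  1.53137624])}
top {'mtx': array([[389.28353772,   0.        , 258.21043326],
       [  0.        , 389.28353772, 194.97184722],
       [  0.        ,   0.        ,   1.        ]]), 'k1': -0.07855051769824989, 'R': array([[-0.0844539 , -0.99641331, -0.00529663],
       [-0.96851815,  0.08333651, -0.23457965],
       [ 0.23417969, -0.01468129, -0.97208247]]), 't': array([0.08773403, 0.58124247, 1.08231498])}
```

View pics/scene0.png

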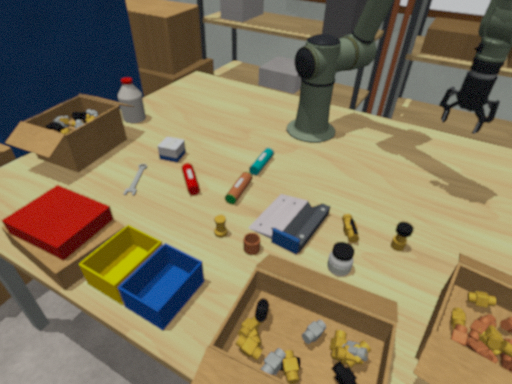

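View pics/top0.png

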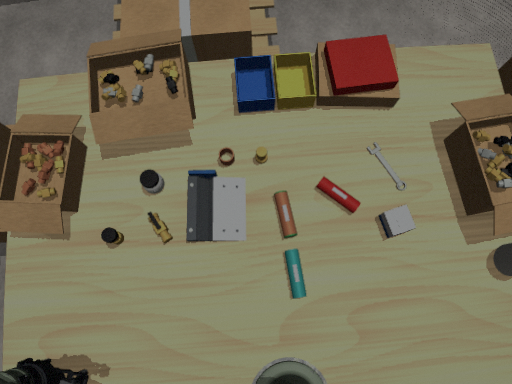

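The top view shows the pipe at about (286,214), the ramp at (230,210), the V at (200,210) and the blue stop at (202,173). The turquoise look-alike is at (295,273). Next I'll measure these.

```bash
cat > h.py <<'E'
import numpy as np, cv2
from rig import manip
def ray(n,uv,P=None):
    P=P or manip.camera_params(n)
    d=(np.array(uv,float)-P['mtx'][:2,2])/P['mtx'][0,0]
    s=d.copy()
    for _ in range(20): s=d/(1+P['k1']*(s@s))
    R=P['R'];o=-R.T@P['t'];v=R.T@np.array([*s,1]);return o,v/np.linalg.norm(v)
def onz(n,uv,z,P=None):
    o,v=ray(n,uv,P);return o+v*(z-o[2])/v[2]
def proj(n,X,P=None):
    P=P or manip.camera_params(n);c=P['R']@np.array(X)+P['t'];s=c[:2]/c[2]
    return s*(1+P['k1']*(s@s))*P['mtx'][0,0]+P['mtx'][:2,2]
E
python3 - <<'E'
import cv2
a=cv2.imread('pics/top0.png')[130:310,130:350];cv2.imwrite('pics/topz0.png',cv2.resize(a,None,fx=3.3,fy=3.3,interpolation=cv2.INTER_CUBIC))
a=cv2.imread('pics/scene0.png')[130:290,200:400];cv2.imwrite('pics/scenez0.png',cv2.resize(a,None,fx=3.7,fy=3.7,interpolation=cv2.INTER_CUBIC))
E
```

```text
(no output)
```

View pics/topz0.png

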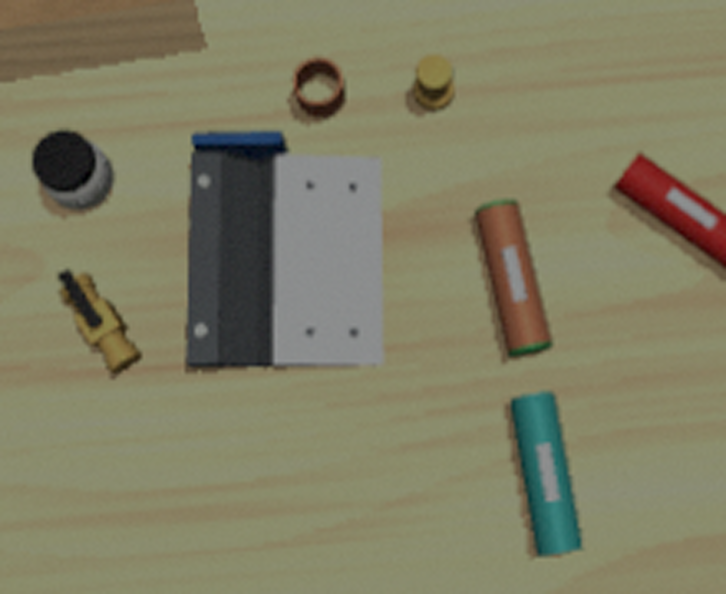

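View pics/scenez0.png

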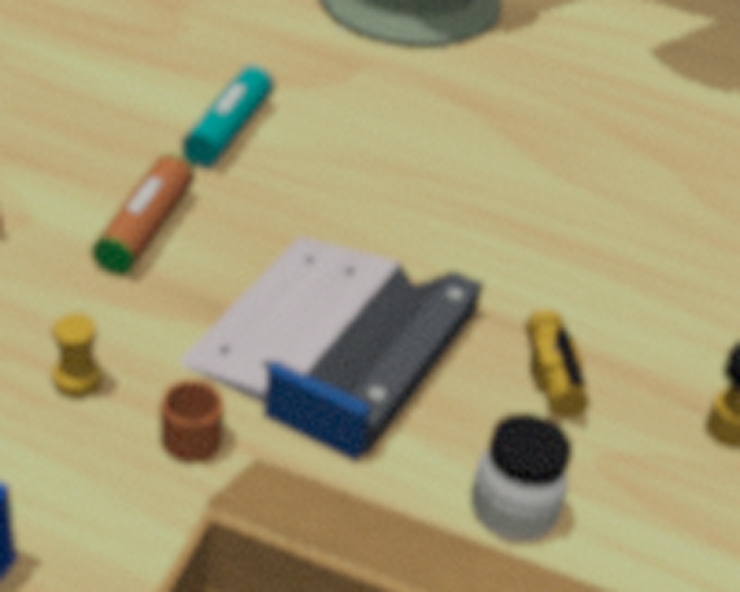

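```bash
python3 - <<'E'
from h import *
P=manip.camera_params('top')
f=lambda x,y:((x+.5)/3.3-.5+130,(y+.5)/3.3-.5+130)
foot=[onz('top',f(*p),0,P) for p in((381,157),(383,364))]
crest=[onz('top',f(*p),.019,P) for p in((273,155),(272,365))]
print('foot',foot,'crest',crest)
for a in(foot,crest):
    d=a[0]-a[1];print(np.linalg.norm(d),np.arctan2(d[1],d[0]))
print('far', [onz('top',f(*p),.034,P) for p in((193,155),(187,364))])
print('stop top', [onz('top',f(*p),.056,P) for p in((193,136),(283,134))])
im=cv2.imread('pics/top0.png');hsv=cv2.cvtColor(im,cv2.COLOR_BGR2HSV)
sub=hsv[185:245,268:302]
m=np.zeros(hsv.shape[:2],np.uint8)
h,s,v=cv2.split(hsv)
mm=(((h<14)&(s>90))|((h>45)&(h<85)&(s>90))) 
m[185:242,268:302]=mm[185:242,268:302]
c=max(cv2.findContours(m,0,2)[0],key=cv2.contourArea);r=cv2.minAreaRect(c);print(r)
b=cv2.boxPoints(r);print(b, [onz('top',p,.021,P) for p in b])
print('centre',onz('top',r[0],.021,P))
E
```

```text
foot [array([0.66468923, 0.07350986, 0.        ]), array([0.46547721, 0.08698542, 0.        ])] crest [array([0.66998164, 0.17528038, 0.019     ]), array([0.47068616, 0.18767255, 0.019     ])]
0.19966727361999853 -0.0675414136415256
0.199680386000996 -0.06209993394113478
far [array([0.67202374, 0.24883196, 0.034     ]), array([0.47596494, 0.26275326, 0.034     ])]
stop top [array([0.68355012, 0.24439235, 0.056     ]), array([0.6781677, 0.1611224, 0.056    ])]
((284.7353210449219, 213.94119262695312), (45.839229583740234, 13.096923828125), 75.96376037597656)
[[272.82358 193.29414]
 [285.52945 190.11766]
 [296.64706 234.58824]
 [283.9412  237.76472]] [array([ 0.59969556, -0.00819684,  0.021     ]), array([ 0.60640605, -0.04833505,  0.021     ]), array([ 0.46586667, -0.06786751,  0.021     ]), array([ 0.45961483, -0.02872824,  0.021     ])]
centre [ 0.53199132 -0.03837082  0.021     ]
```

Cross-checks agree. The foot and crest edges are both 199.7 mm, and three edges give a rest yaw of about -0.065. The pipe measures about 140 x 41 mm. The rest origin is near (0.572, 0.198). The pipe is at (0.532, -0.038) with yaw 0.142. I'll turn the tool, then fly over.

Emit:
jog_arm:
  increments:
    - [[0,0.124,0,0,0,0,0],[0,0.124,0,0,0,0,0],[0,0.124,0,0,0,0,0],[0,0.124,0,0,0,0,0],[0,0.124,0,0,0,0,0],[0,0.124,0,0,0,0,0],[0,0.124,0,0,0,0,0],[0,0.124,0,0,0,0,0],[0,0.124,0,0,0,0,0],[0,0,0,0,0,0,0]]

```text
t: 0.93
position: [0.1686, 0.5232, 0.2309]
tool_rot: [[0.141, -0.0, 0.99], [-0.99, -0.001, 0.141], [0.001, -1.0, -0.001]]
force: [0.6, 0.5, 0.2]
grip_width: 0.0853
```

```bash
cat >> h.py <<'E'
YAW=-0.065;O=np.array([.572,.198])
EX=np.array([np.cos(YAW),np.sin(YAW)]);EY=np.array([-np.sin(YAW),np.cos(YAW)])
def rf(p): d=np.array(p)[:2]-O;return np.array([d@EX,d@EY])
def tool(to):
    s=manip.get_state();R=s['tool_rot'];print('t',s['t'],'pos',s['position'].round(4),'psi',np.arctan2(R[1,2],R[0,2]).round(4),'ydir',R[:,1].round(3),'rest',rf(s['position']).round(4),'F',s['force'].round(1))
    print('delta tool mm',(R.T@(np.array(to)-s['position'])*1000).round(1))
E
python3 - <<'E'
from h import *
psi=.142
# pipe centre minus 60 mm along roll dir
n=np.array([-np.sin(psi),np.cos(psi)])
p=np.array([.532,-.038])-n*.055;print(p)
tool([*p,.15])
print('turq end', onz('top',((532+.5)/3.3+129.5,(393+.5)/3.3+129.5),.021))
print('red', onz('top',((615+.5)/3.3+129.5,(185+.5)/3.3+129.5),.021))
E
```

```text
[ 0.53978378 -0.09244642]
t 0.9333 pos [0.1686 0.5232 0.2309] psi 0.141 ydir [-0.    -0.001 -1.   ] rest [-0.4237  0.2983] F [0.6 0.5 0.2]
delta tool mm [661.7  81.2 281. ]
turq end [ 0.42500366 -0.04611472  0.021     ]
red [ 0.61234702 -0.14421925  0.021     ]
```

Emit:
jog_arm:
  increments:
    - [[0,0,0,20,0,8,0],[0,0,0,35,0,15,0],[0,0,0,35,0,15,0],[0,0,0,35,0,15,0],[0,0,0,35,0,15,0],[0,0,0,35,0,15,0],[0,0,0,35,0,15,0],[0,0,0,35,0,15,0],[0,0,0,35,0,15,0],[0,0,0,35,0,15,0],[0,0,0,35,0,15,0],[0,0,0,35,0,15,0]]

```text
t: 1.93
position: [0.3981, 0.1455, 0.2313]
tool_rot: [[0.146, 0.0, 0.989], [-0.989, 0.0, 0.146], [-0.0, -1.0, 0.0]]
force: [1.1, 1.1, -0.3]
grip_width: 0.0856
```

Emit:
jog_arm:
  increments:
    - [[0,0,0,35,5,15,0],[0,0,0,35,5,15,0],[0,0,0,35,10,15,0],[0,0,0,35,15,15,0],[0,0,0,35,15,15,0],[0,0,0,35,15,15,0],[0,0,0,30,10,12,0],[0,0,0,17,6,6,0],[0,0,0,0,0,0,0],[0,0,0,0,0,0,0]]

```text
t: 2.77
position: [0.5405, -0.0918, 0.1496]
tool_rot: [[0.143, -0.002, 0.99], [-0.99, 0.001, 0.143], [-0.001, -1.0, -0.002]]
force: [-0.3, 0.5, -0.7]
grip_width: 0.0855
```

```bash
python3 - <<'E'
from h import *
tool([.5398,-.0924,.0])
P=manip.camera_params('wrist')
im=manip.snapshot('wrist')
cv2.imwrite('pics/w1.png',im[:,:,::-1]);np.save('w1.npy',[P],allow_pickle=True)
E
```

```text
t 2.7667 pos [ 0.5405 -0.0918  0.1496] psi 0.1434 ydir [-0.002  0.001 -1.   ] rest [-0.0126 -0.2912] F [-0.3  0.5 -0.7]
delta tool mm [  0.7 149.6  -0.6]
```

View pics/w1.png

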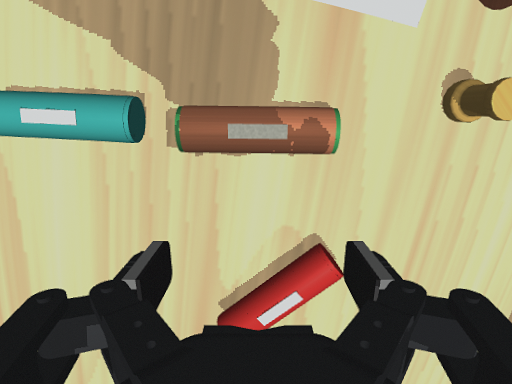

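The pipe spans columns 178–340 and rows 105–153, parallel to the jaws. The red tube's tip is at about (343,277) and I'll check that the fingers clear it.

```bash
python3 - <<'E'
from h import *
P=np.load('w1.npy',allow_pickle=True)[0]
s=manip.get_state();R=s['tool_rot'];p=s['position']
print('cam',-P['R'].T@P['t'])
for n,uv,z in(('red',(343,277),.021),('redtop',(322,245),.021),('pipeL',(178,129),.021),('pipeR',(340,129),.021),('turq',(145,119),.021)):
    X=onz('wrist',uv,z,P);print(n,X.round(4),'tool mm',(R.T@(X-p)*1000).round(1))
E
```

```text
cam [ 0.53090246 -0.0253195   0.29241866]
red [ 0.6439 -0.1762  0.021 ] tool mm [ 99.4 128.9  90.3]
redtop [ 0.6141 -0.143   0.021 ] tool mm [ 62.3 129.   65.6]
pipeL [ 0.461  -0.0488  0.021 ] tool mm [-53.  129.3 -72.3]
pipeR [ 0.6073 -0.0276  0.021 ] tool mm [-52.9 129.1  75.4]
turq [ 0.4303 -0.044   0.021 ] tool mm [ -62.2  129.3 -102. ]
```

Emit:
jog_arm:
  increments:
    - [[0,0,0,0,20,0,0],[0,0,0,0,30,0,0],[0,0,0,0,30,0,0],[0,0,0,0,25,0,0],[0,0,0,0,20,0,0],[0,0,0,0,12,1,0],[0,0,0,0,6,1,0],[0,0,0,0,4,0,0],[0,0,0,0,0,0,0],[0,0,0,0,0,0,0]]

```text
t: 3.65
position: [0.544, -0.0914, 0.0043]
tool_rot: [[0.143, 0.002, 0.99], [-0.99, -0.0, 0.143], [0.001, -1.0, 0.001]]
force: [0.3, -0.0, 0.6]
grip_width: 0.0851
```

```bash
python3 - <<'E'
from h import *
tool([.5398,-.0924,.0])
cv2.imwrite('pics/w2.png',manip.snapshot('wrist')[:,:,::-1])
a=manip.snapshot('scene')[130:290,200:400,::-1];cv2.imwrite('pics/s2.png',cv2.resize(a,None,fx=3.7,fy=3.7,interpolation=cv2.INTER_CUBIC))
E
```

```text
t 3.65 pos [ 0.544  -0.0914  0.0043] psi 0.1436 ydir [ 0.002 -0.    -1.   ] rest [-0.0091 -0.2906] F [ 0.3 -0.   0.6]
delta tool mm [ 0.4  4.3 -4.3]
```

View pics/w2.png

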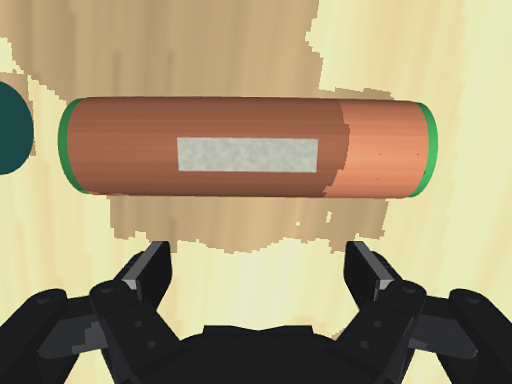

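View pics/s2.png

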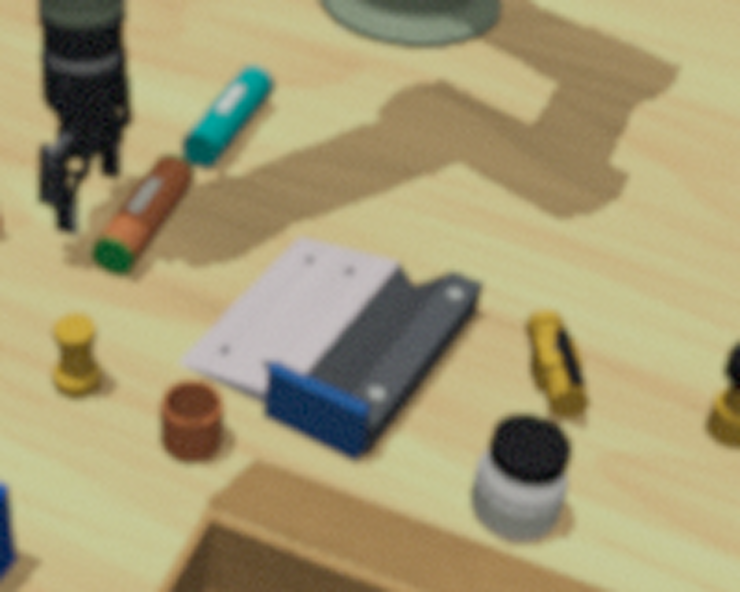

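The fingertips are behind the pipe with a clear gap. I'll start a gentle push.

Emit:
jog_arm:
  increments:
    - [[0,0,0,-7,0,-1,0],[0,0,0,-6,0,-1,0],[0,0,0,-4,0,0,0],[0,0,0,-4,0,0,0],[0,0,0,-4,0,0,0],[0,0,0,-4,0,0,0],[0,0,0,-4,0,0,0],[0,0,0,-4,0,0,0]]

```text
t: 4.42
position: [0.5359, -0.0546, 0.0033]
tool_rot: [[0.143, -0.0, 0.99], [-0.99, 0.0, 0.143], [-0.0, -1.0, -0.0]]
force: [0.2, 1.1, -0.1]
grip_width: 0.0851
```

```bash
python3 - <<'E'
from h import *
tool([.5398,-.0924,.0])
cv2.imwrite('pics/w3.png',manip.snapshot('wrist')[:,:,::-1])
E
```

```text
t 4.4167 pos [ 0.5359 -0.0546  0.0033] psi 0.1431 ydir [-0.  0. -1.] rest [-0.0196 -0.2545] F [ 0.2  1.1 -0.1]
delta tool mm [37.9  3.2 -1.5]
```

View pics/w3.png

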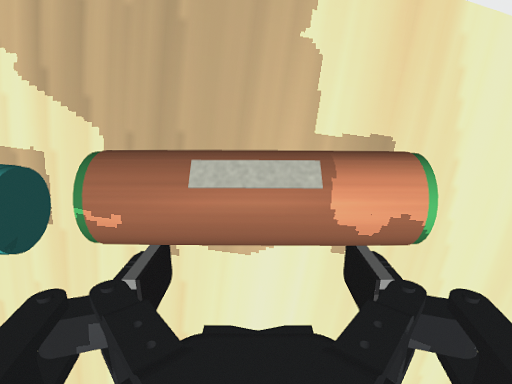

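The pipe is against both fingertips and rolling, since the label has moved away in view. I'll keep going while turning to the V's heading.

Emit:
jog_arm:
  increments:
    - [[0,0.0175,0,-5,0,0,0],[0,0.0175,0,-5,0,0,0],[0,0.0175,0,-5,0,0,0],[0,0.0175,0,-5,0,0,0],[0,0.0175,0,-5,0,0,0],[0,0.0175,0,-5,0,0,0],[0,0.0175,0,-5,0,0,0],[0,0.0175,0,-5,0,0,0],[0,0.0175,0,-5,0,0,0],[0,0.0175,0,-5,0,0,0],[0,0.0175,0,-5,0,0,0],[0,0.0165,0,-5,0,0,0]]

```text
t: 5.47
position: [0.533, 0.005, 0.0032]
tool_rot: [[-0.067, -0.0, 0.998], [-0.998, -0.0, -0.067], [0.0, -1.0, -0.0]]
force: [-0.3, -1.0, 0.2]
grip_width: 0.0855
```

```bash
python3 - <<'E'
from h import *
tool([.5398,-.0924,.0])
cv2.imwrite('pics/w4.png',manip.snapshot('wrist')[:,:,::-1])
E
```

```text
t 5.4667 pos [0.533  0.005  0.0032] psi -0.0669 ydir [-0. -0. -1.] rest [-0.0264 -0.1951] F [-0.3 -1.   0.2]
delta tool mm [96.7  3.2 13.3]
```

View pics/w4.png

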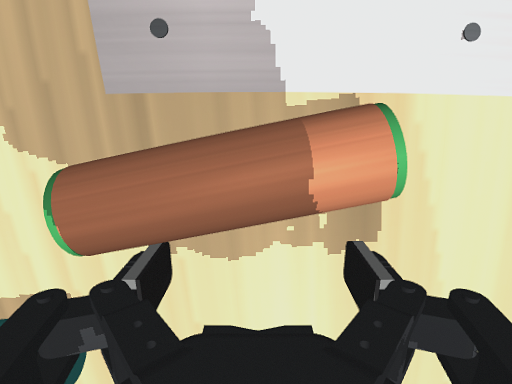

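The pipe rolled ahead and is still yawed about 0.16 rad, with its left end nearer the fingers. I'll shift toward its centre and push, so the left finger squares it up.

Emit:
jog_arm:
  increments:
    - [[0,0,0,-2,0,-3,0],[0,0,0,-3,0,-4,0],[0,0,0,-4,0,-4,0],[0,0,0,-4,0,-3,0],[0,0,0,-4,0,0,0],[0,0,0,-4,0,0,0]]

```text
t: 6.02
position: [0.5203, 0.027, 0.0033]
tool_rot: [[-0.066, -0.0, 0.998], [-0.998, 0.0, -0.066], [-0.0, -1.0, -0.0]]
force: [1.1, 0.9, -0.6]
grip_width: 0.0855
```

```bash
python3 - <<'E'
from h import *
tool([.5398,-.0924,.0])
cv2.imwrite('pics/w5.png',manip.snapshot('wrist')[:,:,::-1])
E
```

```text
t 6.0167 pos [0.5203 0.027  0.0033] psi -0.066 ydir [-0.  0. -1.] rest [-0.0405 -0.174 ] F [ 1.1  0.9 -0.6]
delta tool mm [117.9   3.3  27.3]
```

View pics/w5.png

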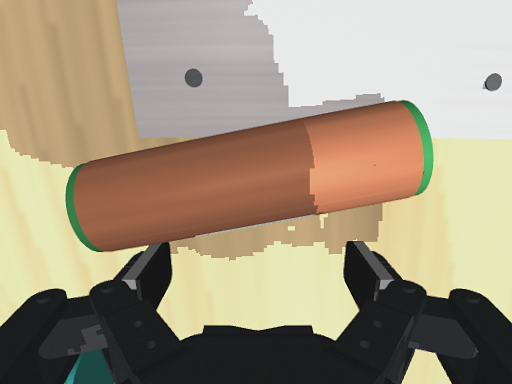

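Emit:
jog_arm:
  increments:
    - [[0,0,0,-3,0,0,0],[0,0,0,-3,0,0,0],[0,0,0,-3,0,0,0],[0,0,0,-3,0,0,0],[0,0,0,-3,0,0,0],[0,0,0,-3,0,0,0],[0,0,0,-3,0,0,0]]

```text
t: 6.65
position: [0.522, 0.0478, 0.0033]
tool_rot: [[-0.066, 0.0, 0.998], [-0.998, -0.0, -0.066], [0.0, -1.0, 0.0]]
force: [-1.2, -0.9, 0.7]
grip_width: 0.0853
```

```bash
python3 - <<'E'
from h import *
tool([.5398,-.0924,.0])
cv2.imwrite('pics/w6.png',manip.snapshot('wrist')[:,:,::-1])
E
```

```text
t 6.65 pos [0.522  0.0478 0.0033] psi -0.066 ydir [ 0. -0. -1.] rest [-0.0402 -0.1531] F [-1.2 -0.9  0.7]
delta tool mm [138.7   3.3  27. ]
```

View pics/w6.png

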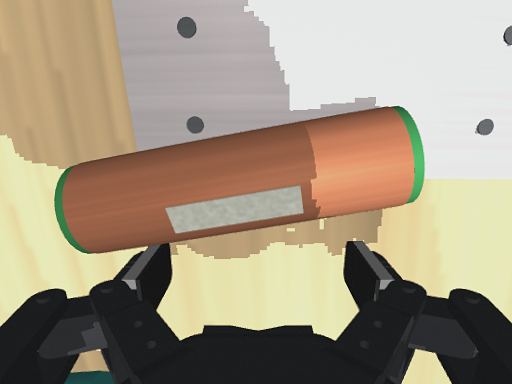

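```bash
cat >> h.py <<'E'
def pipe(z=.021):
    P=manip.camera_params('wrist');im=cv2.cvtColor(manip.snapshot('wrist'),cv2.COLOR_RGB2HSV)
    h,s,v=cv2.split(im)
    g=((h>55)&(h<75)&(s>110)).astype(np.uint8);c=((h<15)&(s>100)&(v>60)).astype(np.uint8)
    m=((g|c)*255);m[330:]=0
    m=cv2.morphologyEx(m,cv2.MORPH_CLOSE,np.ones((25,25)))
    k=max(cv2.findContours(m,0,2)[0],key=cv2.contourArea);r=cv2.minAreaRect(k);b=cv2.boxPoints(r)
    e=sorted([(b[i]+b[(i+1)%4])/2 for i in range(4)],key=lambda q:q[0]);L,Rr=e[0],e[-1]
    A,B=onz('wrist',L,z,P),onz('wrist',Rr,z,P)
    d=B-A;C=(A+B)/2
    print('px',L,Rr,'len',np.linalg.norm(d).round(4),'restC',rf(C).round(4),'rel yaw',(np.arctan2(d[1],d[0])-YAW).round(3),'ends',rf(A).round(3),rf(B).round(3))
E
python3 - <<'E'
from h import *
pipe(.022)
E
```

```text
px [ 54.662033 212.00644 ] [422.60065 149.64395] len 0.1668 restC [-0.0513 -0.1138] rel yaw 0.17 ends [-0.133 -0.128] [ 0.031 -0.1  ]
```

```bash
python3 - <<'E'
from h import *
pipe(.042)
print(-manip.camera_params('wrist')['R'].T@manip.camera_params('wrist')['t'])
a=manip.snapshot('scene')[130:290,200:400,::-1];cv2.imwrite('pics/s6.png',cv2.resize(a,None,fx=3.7,fy=3.7,interpolation=cv2.INTER_CUBIC))
a=manip.snapshot('top')[130:310,130:350,::-1];cv2.imwrite('pics/t6.png',cv2.resize(a,None,fx=3.3,fy=3.3,interpolation=cv2.INTER_CUBIC))
E
```

```text
px [ 54.73668 210.51236] [422.90265 150.40366] len 0.1397 restC [-0.0494 -0.1092] rel yaw 0.164 ends [-0.118 -0.121] [ 0.02  -0.098]
[0.52619984 0.11514463 0.14592777]
```

View pics/s6.png

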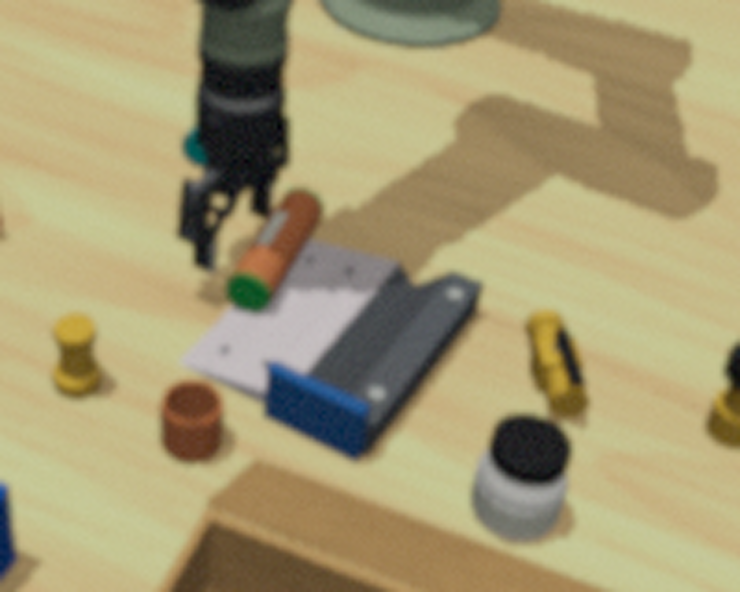

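View pics/t6.png

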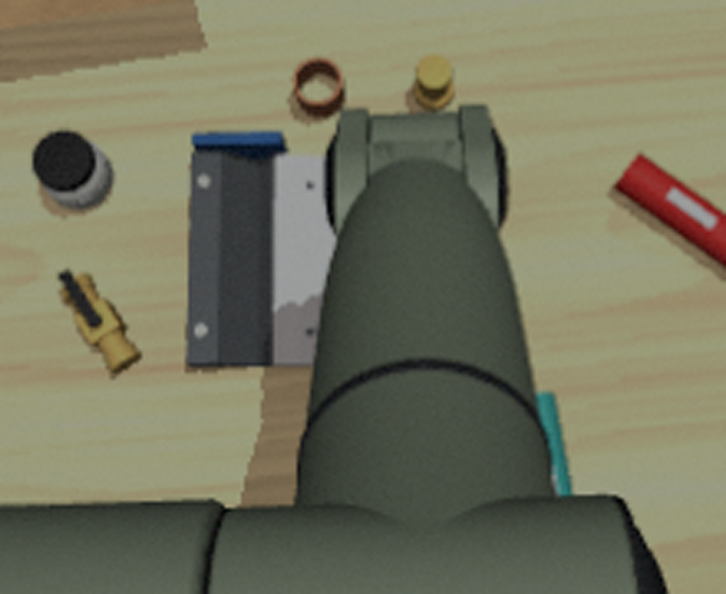

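The pipe is at rest-frame (-49, -109) mm with a relative yaw of 0.16. The left finger's lever arm is too short to square it, so I'll shift outward along the pipe and push nearer its -x end.

Emit:
jog_arm:
  increments:
    - [[0,0,0,4,0,-8,0],[0,0,0,0,0,-14,0],[0,0,0,-3,0,-2,0],[0,0,0,-3,0,0,0],[0,0,0,-3,0,0,0],[0,0,0,-3,0,0,0],[0,0,0,-3,0,0,0],[0,0,0,-3,0,0,0],[0,0,0,-3,-0.5,0,0],[0,0,0,-3,-0.5,0,0]]

```text
t: 7.73
position: [0.4999, 0.0691, 0.0045]
tool_rot: [[-0.066, 0.001, 0.998], [-0.998, -0.001, -0.066], [0.001, -1.0, 0.001]]
force: [0.1, -2.3, 1.7]
grip_width: 0.0851
```

```bash
python3 - <<'E'
from h import *
tool([.5398,-.0924,.0])
pipe(.045)
cv2.imwrite('pics/w7.png',manip.snapshot('wrist')[:,:,::-1])
E
```

```text
t 7.7333 pos [0.4999 0.0691 0.0045] psi -0.0663 ydir [ 0.001 -0.001 -1.   ] rest [-0.0636 -0.1334] F [ 0.1 -2.3  1.7]
delta tool mm [158.4   4.6  50.5]
px [109.  199.5] [478.  199.5] len 0.138 restC [-0.0493 -0.0964] rel yaw -0.002 ends [-0.118 -0.096] [ 0.02  -0.097]
```

View pics/w7.png

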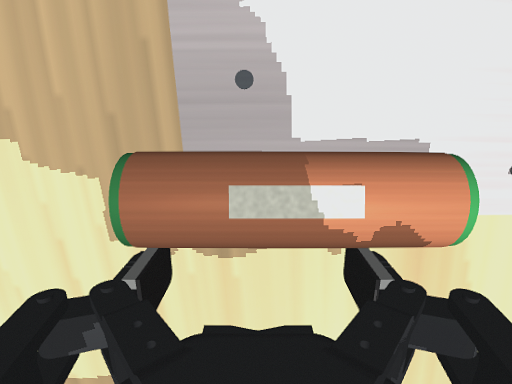

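The pipe is now squared up: relative yaw -0.002, centre at (-49, -96). I'll roll it straight up the ramp, rising with the slope.

Emit:
jog_arm:
  increments:
    - [[0,0,0,-3,-0.5,1,0],[0,0,0,-4,-0.7,1.5,0],[0,0,0,-4,-0.7,1.5,0],[0,0,0,-4,-0.7,1.5,0],[0,0,0,-4,-0.7,1.5,0],[0,0,0,-4,-0.7,1.5,0],[0,0,0,-4,-0.7,1.5,0],[0,0,0,-4,-0.7,1.5,0],[0,0,0,-4,-0.7,1.5,0],[0,0,0,-4,-0.7,1,0],[0,0,0,-4,-0.7,0,0],[0,0,0,-4,-0.7,0,0]]

```text
t: 8.83
position: [0.5166, 0.1155, 0.0126]
tool_rot: [[-0.066, 0.0, 0.998], [-0.998, -0.0, -0.066], [-0.0, -1.0, 0.0]]
force: [0.2, -3.2, 2.1]
grip_width: 0.085
```

```bash
python3 - <<'E'
from h import *
tool([.5398,-.0924,.0])
pipe(.055)
cv2.imwrite('pics/w8.png',manip.snapshot('wrist')[:,:,::-1])
E
```

```text
t 8.8333 pos [0.5166 0.1155 0.0126] psi -0.0661 ydir [ 0. -0. -1.] rest [-0.05  -0.086] F [ 0.2 -3.2  2.1]
delta tool mm [205.9  12.6  36.9]
px [ 73. 200.] [446. 200.] len 0.1366 restC [-0.049  -0.0486] rel yaw -0.001 ends [-0.117 -0.049] [ 0.019 -0.049]
```

View pics/w8.png

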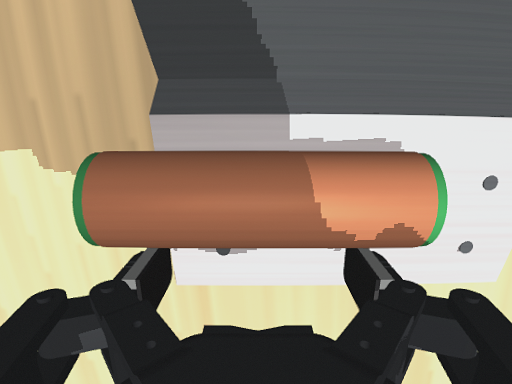

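Emit:
jog_arm:
  increments:
    - [[0,0,0,-3,-0.5,0,0],[0,0,0,-3,-0.5,0,0],[0,0,0,-3,-0.5,0,0],[0,0,0,-3,-0.5,0,0],[0,0,0,-3,-0.5,0,0],[0,0,0,-3,-0.5,0,0],[0,0,0,-3,-0.5,0,0],[0,0,0,-3,-0.5,0,0],[0,0,0,-2,-0.5,0,0],[0,0,0,-2,-0.5,0,0],[0,0,0,-2,0,0,0],[0,0,0,-2,0,0,0]]

```text
t: 9.93
position: [0.5185, 0.1472, 0.0175]
tool_rot: [[-0.066, 0.0, 0.998], [-0.998, -0.0, -0.066], [0.0, -1.0, 0.0]]
force: [0.1, -3.0, 1.3]
grip_width: 0.0855
```

```bash
python3 - <<'E'
from h import *
tool([.5398,-.0924,.0])
pipe(.055)
cv2.imwrite('pics/w9.png',manip.snapshot('wrist')[:,:,::-1])
E
```

```text
t 9.9333 pos [0.5185 0.1472 0.0175] psi -0.0661 ydir [ 0. -0. -1.] rest [-0.0501 -0.0542] F [ 0.1 -3.   1.3]
delta tool mm [237.6  17.5  37.1]
px [ 72.  200.5] [448.  200.5] len 0.1446 restC [-0.0489 -0.0185] rel yaw -0.001 ends [-0.121 -0.018] [ 0.023 -0.019]
```

View pics/w9.png

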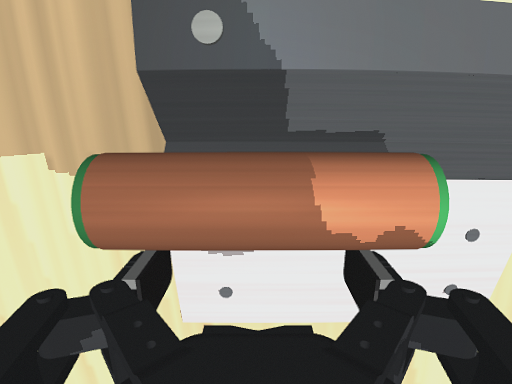

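Emit:
jog_arm:
  increments:
    - [[0,0,0,-1.5,0,0,0],[0,0,0,-1.5,0,0,0],[0,0,0,-1.5,0,0,0],[0,0,0,-1.5,0,0,0],[0,0,0,-1.5,0,0,0],[0,0,0,0,0,0,0],[0,0,0,0,0,0,0]]

```text
t: 10.62
position: [0.519, 0.1549, 0.0174]
tool_rot: [[-0.066, -0.0, 0.998], [-0.998, 0.0, -0.066], [-0.0, -1.0, -0.0]]
force: [-0.3, -0.3, 0.2]
grip_width: 0.0854
```

```bash
python3 - <<'E'
from h import *
tool([.5398,-.0924,.0])
pipe(.05)
cv2.imwrite('pics/w10.png',manip.snapshot('wrist')[:,:,::-1])
E
```

```text
t 10.6167 pos [0.519  0.1549 0.0174] psi -0.0657 ydir [-0.  0. -1.] rest [-0.0501 -0.0465] F [-0.3 -0.3  0.2]
delta tool mm [245.4  17.3  37. ]
px [ 77.  162.5] [442.  162.5] len 0.1416 restC [-0.0491  0.003 ] rel yaw -0.0 ends [-0.12   0.003] [0.022 0.003]
```

View pics/w10.png

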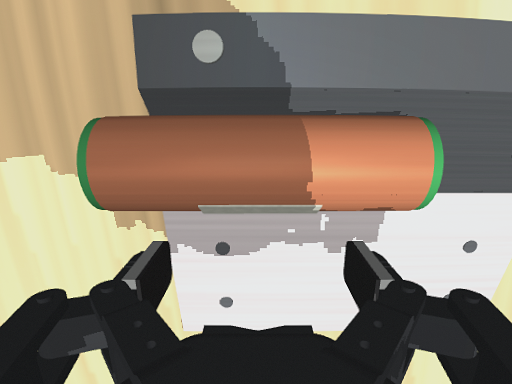

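The pipe has dropped into the V: rest y about 3 mm (rough), relative yaw 0.000, centre x -49. Now I'll lift clear and go behind its -x end.

Emit:
jog_arm:
  increments:
    - [[0,0,0,3,-10,0,0],[0,0,0,0,-30,0,0],[0,0,0,0,-35,0,0],[0,0,0,0,-25,-10,80],[0,0,0,-10,0,-30,160],[0,0,0,-15,0,-30,255],[0,0,0,-15,0,-30,255],[0,0,0,-9,0,-20,255],[0,0,0,0,0,0,255]]

```text
t: 11.47
position: [0.3977, 0.2091, 0.1179]
tool_rot: [[-0.063, -0.003, 0.998], [-0.998, 0.0, -0.063], [0.0, -1.0, -0.003]]
force: [-0.6, -0.7, -0.1]
grip_width: 0.0123
```

```bash
python3 - <<'E'
from h import *
tool([.5398,-.0924,.0]);print(manip.get_state()['q'].round(3))
P=manip.camera_params('top')
for x,y,z in((-119,0,.053),(21,0,.053)): print(proj('top',[*(O+EX*x/1000+EY*y/1000),z],P))
a=manip.snapshot('top')[130:310,130:350,::-1];cv2.imwrite('pics/t11.png',cv2.resize(a,None,fx=3.3,fy=3.3,interpolation=cv2.INTER_CUBIC))
a=manip.snapshot('scene')[130:290,200:400,::-1];cv2.imwrite('pics/s11.png',cv2.resize(a,None,fx=3.7,fy=3.7,interpolation=cv2.INTER_CUBIC))
E
```

```text
t 11.4667 pos [0.3977 0.2091 0.1179] psi -0.0626 ydir [-0.003  0.    -1.   ] rest [-0.1747 -0.0002] F [-0.6 -0.7 -0.1]
delta tool mm [292.  117.4 161.1]
[ 3.190e-01  2.650e-01 -6.060e-01  7.040e-01  1.000e-03  1.952e+00]
[204.8669525  245.28734947]
[205.38680089 198.60605216]
```

View pics/t11.png

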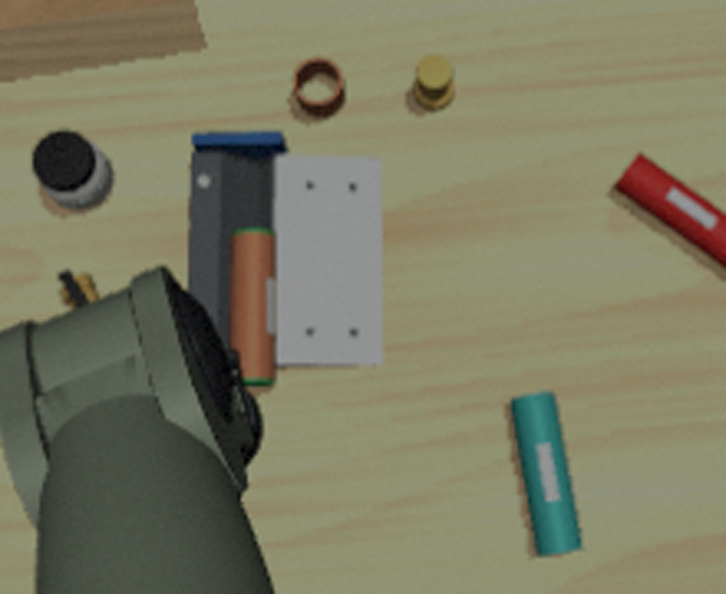

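View pics/s11.png

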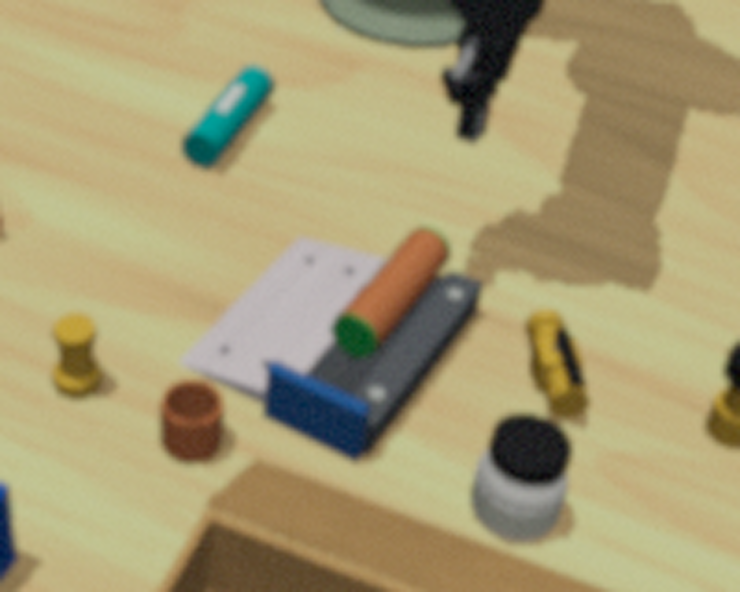

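The pipe lies in the V with its ends at x of about -119 and +21 mm. I'll turn the tool a quarter (joint 6 has room that way) so the shut fingertips' side face pushes.

Emit:
jog_arm:
  increments:
    - [[0,-0.122,0,0,0,0,255],[0,-0.122,0,0,0,0,255],[0,-0.122,0,0,0,0,255],[0,-0.122,0,0,0,0,255],[0,-0.122,0,0,0,0,255],[0,-0.122,0,0,0,0,255],[0,-0.122,0,0,0,0,255],[0,-0.122,0,0,0,0,255],[0,-0.122,0,0,0,0,255],[0,-0.122,0,0,0,0,255],[0,-0.122,0,0,0,0,255],[0,-0.122,0,0,0,0,255]]

```text
t: 12.57
position: [0.4041, 0.2078, 0.1179]
tool_rot: [[0.986, 0.001, 0.168], [-0.168, 0.0, 0.986], [0.001, -1.0, 0.0]]
force: [0.4, 0.1, 0.3]
grip_width: 0.0001
```

Emit:
jog_arm:
  increments:
    - [[0,-0.104,0,0,0,0,255],[0,0,0,0,20,0,255],[0,0,0,0,25,0,255],[0,0,0,0,25,0,255],[0,0,0,0,13,0,255],[0,0,0,0,5,0,255],[0,0,0,0,0,0,255]]

```text
t: 13.15
position: [0.4026, 0.2076, 0.0286]
tool_rot: [[0.998, -0.001, 0.07], [-0.07, -0.001, 0.998], [-0.001, -1.0, -0.001]]
force: [-0.2, -0.5, 0.5]
grip_width: -0.0002
```

```bash
python3 - <<'E'
from h import *
tool([*(O+EX*-.140),.028])
cv2.imwrite('pics/w12.png',manip.snapshot('wrist')[:,:,::-1])
E
```

```text
t 13.15 pos [0.4026 0.2076 0.0286] psi 1.5007 ydir [-0.001 -0.001 -1.   ] rest [-0.1697 -0.0014] F [-0.2 -0.5  0.5]
delta tool mm [29.7  0.6  1.6]
```

View pics/w12.png

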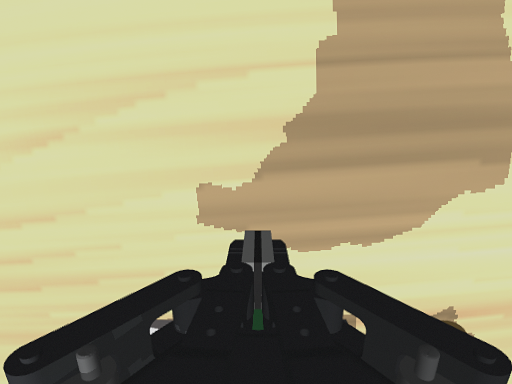

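Fingers are shut and lined up behind the green end cap, which is just visible at (258,320). Pushing along the V now.

Emit:
jog_arm:
  increments:
    - [[0,0,0,8,0,0.3,255],[0,0,0,8,0,0.3,255],[0,0,0,7,0,0.3,255],[0,0,0,5,0,0.3,255],[0,0,0,4,0,0.2,255],[0,0,0,4,0,0,255],[0,0,0,4,0,0,255],[0,0,0,4,0,0,255],[0,0,0,4,0,0,255],[0,0,0,4,0,0,255],[0,0,0,4,0,0,255],[0,0,0,4,0,0,255]]

```text
t: 14.2
position: [0.4625, 0.2054, 0.0293]
tool_rot: [[0.998, -0.0, 0.069], [-0.069, -0.0, 0.998], [-0.0, -1.0, -0.0]]
force: [-1.4, 0.5, 0.2]
grip_width: -0.0001
```

```bash
python3 - <<'E'
from h import *
tool([*(O+EX*-.053),.028])
a=manip.snapshot('scene')[130:290,200:400,::-1];cv2.imwrite('pics/s13.png',cv2.resize(a,None,fx=3.7,fy=3.7,interpolation=cv2.INTER_CUBIC))
E
```

```text
t 14.2 pos [0.4625 0.2054 0.0293] psi 1.5021 ydir [-0. -0. -1.] rest [-0.1097  0.0003] F [-1.4  0.5  0.2]
delta tool mm [56.7  1.3 -0.1]
```

View pics/s13.png

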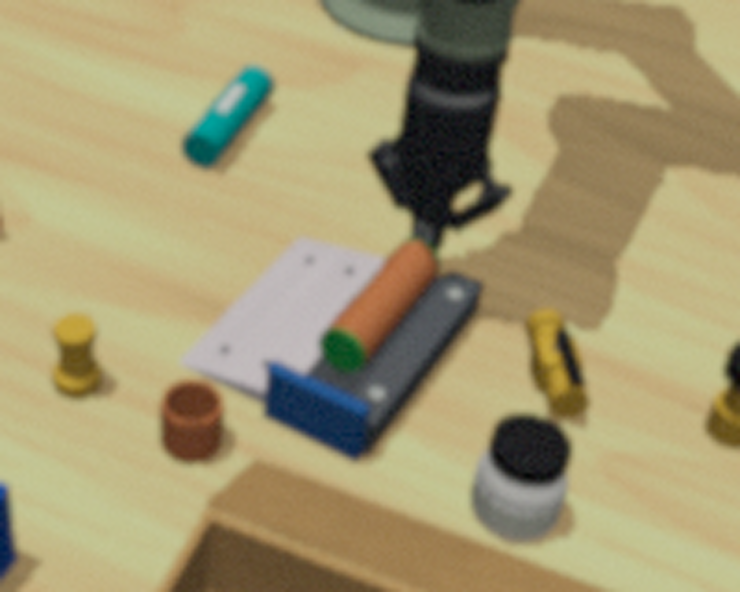

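Emit:
jog_arm:
  increments:
    - [[0,0,0,4,0,0,255],[0,0,0,4,0,0,255],[0,0,0,4,0,0,255],[0,0,0,4,0,0,255],[0,0,0,4,0,0,255],[0,0,0,4,0,0,255],[0,0,0,4,0,0,255],[0,0,0,4,0,0,255],[0,0,0,4,0,0,255],[0,0,0,4,0,0,255],[0,0,0,4,0,0,255],[0,0,0,2,0,0,255]]

```text
t: 15.25
position: [0.509, 0.2024, 0.0296]
tool_rot: [[0.998, 0.001, 0.069], [-0.069, -0.0, 0.998], [0.001, -1.0, 0.0]]
force: [-2.0, 0.6, -0.6]
grip_width: -0.0
```

Emit:
jog_arm:
  increments:
    - [[0,0,0,1,0,0,255],[0,0,0,1,0,0,255],[0,0,0,1,0,0,255],[0,0,0,1,0,0,255],[0,0,0,1,0,0,255]]

```text
t: 15.67
position: [0.5131, 0.2021, 0.0295]
tool_rot: [[0.998, 0.0, 0.069], [-0.069, -0.0, 0.998], [0.0, -1.0, -0.0]]
force: [-3.2, 0.3, 0.5]
grip_width: -0.0002
```

Emit:
jog_arm:
  increments:
    - [[0,0,0,1,0,0,255],[0,0,0,1,0,0,255],[0,0,0,1,0,0,255]]

```text
t: 15.92
position: [0.5161, 0.2019, 0.0295]
tool_rot: [[0.998, -0.0, 0.069], [-0.069, 0.0, 0.998], [-0.0, -1.0, 0.0]]
force: [-2.8, 0.8, 1.2]
grip_width: -0.0002
```

```bash
python3 - <<'E'
from h import *
tool([*(O+EX*-.053),.028])
a=manip.snapshot('scene')[160:260,250:350,::-1];cv2.imwrite('pics/s14.png',cv2.resize(a,None,fx=6,fy=6,interpolation=cv2.INTER_CUBIC))
E
```

```text
t 15.9167 pos [0.5161 0.2019 0.0295] psi 1.5021 ydir [-0.  0. -1.] rest [-0.056   0.0003] F [-2.8  0.8  1.2]
delta tool mm [ 3.   1.5 -0.3]
```

View pics/s14.png

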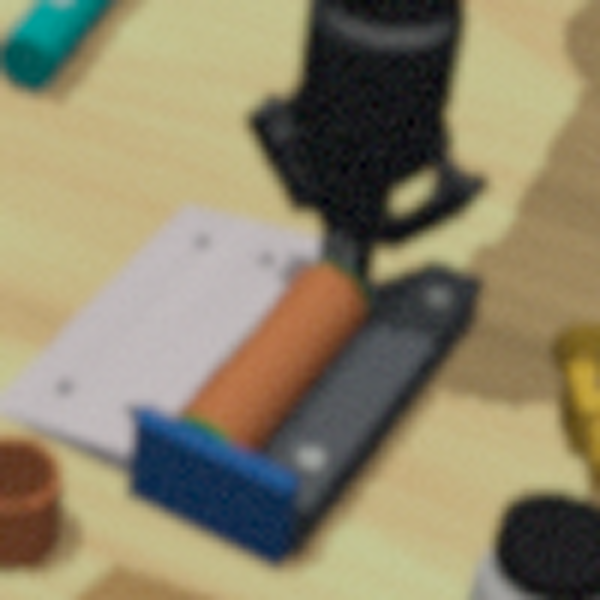

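Nearly there. I'll push in 1 mm steps until the force rises.

Emit:
jog_arm:
  increments:
    - [[0,0,0,1,0,0,255],[0,0,0,1,0,0,255],[0,0,0,0,0,0,255]]

```text
t: 16.22
position: [0.5184, 0.2018, 0.0295]
tool_rot: [[0.998, 0.0, 0.069], [-0.069, 0.0, 0.998], [0.0, -1.0, 0.0]]
force: [-2.4, 1.4, -0.1]
grip_width: 0.0001
```

Emit:
jog_arm:
  increments:
    - [[0,0,0,1,0,0,255],[0,0,0,0.5,0,0,255],[0,0,0,0,0,0,255]]

```text
t: 16.47
position: [0.5198, 0.2016, 0.0295]
tool_rot: [[0.998, 0.0, 0.069], [-0.069, 0.0, 0.998], [0.0, -1.0, 0.0]]
force: [-2.7, 1.1, 2.2]
grip_width: 0.0001
```

Emit:
jog_arm:
  increments:
    - [[0,0,0,1,0,0,255],[0,0,0,0.5,0,0,255],[0,0,0,0,0,0,255]]

```text
t: 16.72
position: [0.5214, 0.2016, 0.0295]
tool_rot: [[0.998, 0.0, 0.069], [-0.069, 0.0, 0.998], [0.0, -1.0, 0.0]]
force: [-2.9, 0.5, 0.1]
grip_width: 0.0001
```

Emit:
jog_arm:
  increments:
    - [[0,0,0,0.7,0,0,255],[0,0,0,0.5,0,0,255],[0,0,0,0,0,0,255]]

```text
t: 16.97
position: [0.5216, 0.2015, 0.0294]
tool_rot: [[0.998, -0.001, 0.069], [-0.069, 0.0, 0.998], [-0.001, -1.0, 0.0]]
force: [-5.6, 0.8, 3.2]
grip_width: -0.0001
```

```bash
python3 - <<'E'
from h import *
tool([*(O+EX*-.053),.028])
a=manip.snapshot('top')[150:260,170:280,::-1];cv2.imwrite('pics/t15.png',cv2.resize(a,None,fx=5.4,fy=5.4,interpolation=cv2.INTER_CUBIC))
E
```

```text
t 16.9667 pos [0.5216 0.2015 0.0294] psi 1.5022 ydir [-0.001  0.    -1.   ] rest [-0.0505  0.0002] F [-5.6  0.8  3.2]
delta tool mm [-2.5  1.4 -0.2]
```

View pics/t15.png

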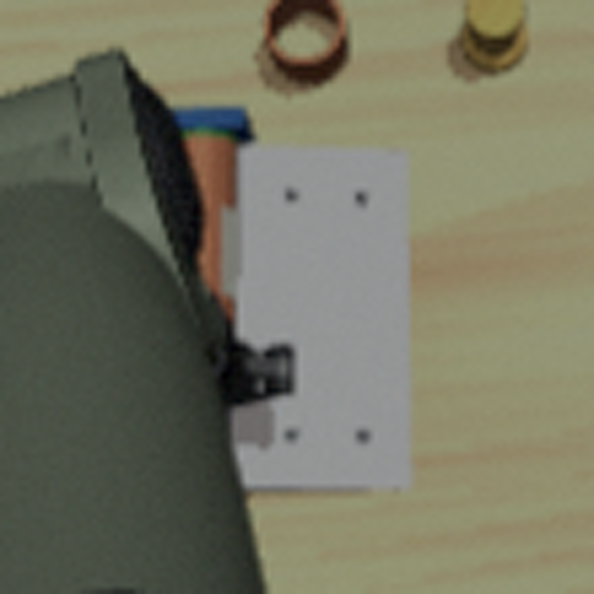

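The motion stalled (0.2 mm moved of 1.2 mm commanded) and the force doubled. In the top view the cap meets the blue plate at about (205,135). One small push will confirm contact, then I'll back off.

Emit:
jog_arm:
  increments:
    - [[0,0,0,0.8,0,0,255],[0,0,0,0,0,0,255],[0,0,0,0,0,0,255]]

```text
t: 17.27
position: [0.5216, 0.2015, 0.0293]
tool_rot: [[0.998, -0.003, 0.068], [-0.068, 0.0, 0.998], [-0.003, -1.0, 0.0]]
force: [-6.9, -0.0, 3.7]
grip_width: -0.0003
```

Emit:
jog_arm:
  increments:
    - [[0,0,0,-3,0,0,255],[0,0,0,-5,0,0,255],[0,0,0,-10,0,0,255],[0,0,0,-15,0,0,255],[0,0,0,-20,-5,0,255],[0,0,0,-20,-25,0,255],[0,0,0,-15,-35,0,255],[0,0,0,-10,-35,0,255],[0,0,0,0,-30,0,255],[0,0,0,0,-20,0,255],[0,0,0,0,0,0,255]]

```text
t: 18.18
position: [0.4279, 0.2091, 0.1841]
tool_rot: [[0.998, 0.009, 0.068], [-0.068, 0.002, 0.998], [0.009, -1.0, 0.003]]
force: [1.1, 0.5, -0.6]
grip_width: -0.0001
```

```bash
python3 - <<'E'
from h import *
tool([*(O+EX*-.053),.028])
a=manip.snapshot('top')[130:310,130:350,::-1];cv2.imwrite('pics/t16.png',cv2.resize(a,None,fx=3.3,fy=3.3,interpolation=cv2.INTER_CUBIC))
a=manip.snapshot('scene')[130:290,200:400,::-1];cv2.imwrite('pics/s16.png',cv2.resize(a,None,fx=3.7,fy=3.7,interpolation=cv2.INTER_CUBIC))
for x in(-.04,.1):print(proj('scene',[*(O+EX*x),.053]),proj('top',[*(O+EX*x),.053]))
E
```

```text
t 18.1833 pos [0.4279 0.2091 0.1841] psi 1.5023 ydir [ 0.009  0.002 -1.   ] rest [-0.1445  0.0017] F [ 1.1  0.5 -0.6]
delta tool mm [ 90.1 156.9  -1.8]
[304.44430882 204.32522178] [205.14895016 218.64063558]
[281.39812776 231.15234513] [205.71775457 173.3745118 ]
```

View pics/t16.png

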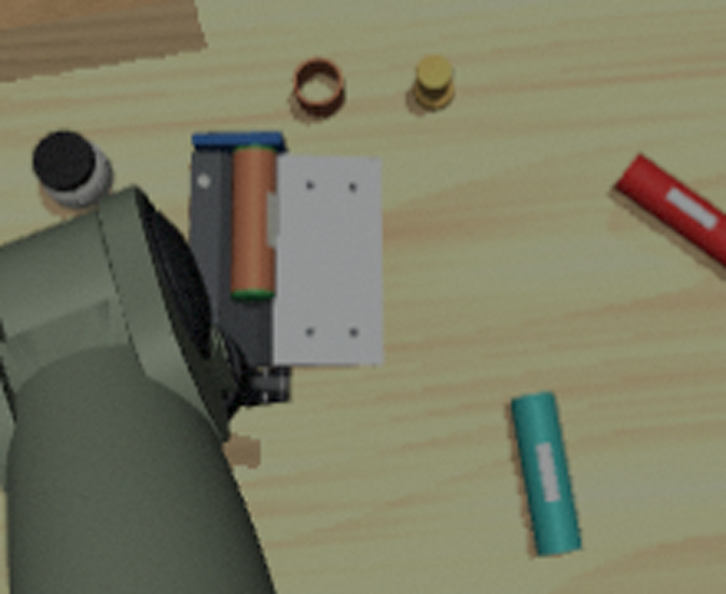

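View pics/s16.png

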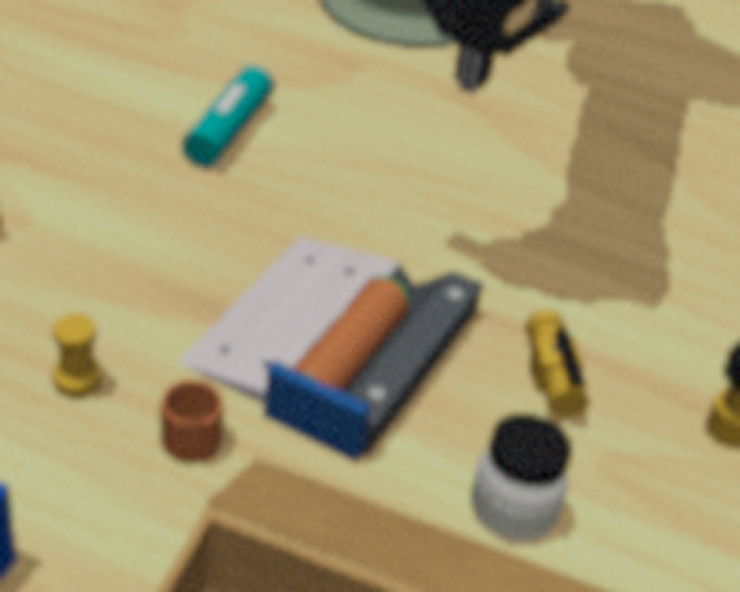

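```bash
python3 - <<'E'
from rig import manip
print(manip.close_job())
E
```

```text
the job is handed in; nothing more can be done
None
```

I rolled the pipe across the bench and up the ramp with open fingertips and let it drop into the V. Then I pushed it by its -x end with shut fingers until it met the blue stop plate, and backed off. I never lifted or gripped it. The job was handed in at about 18.3 s; no verdict is reported.

**At the stop:** the push stalled with the tool not moving in the last 0.8 mm commanded. The force along the V rose from about 3 N to 7 N.

**After backing off:** both camera views show the pipe in the V, with its far end at the plate. The robot is clear, with the tool 0.18 m up and the force reading near zero. None of the parts visible in those close-up views had moved. I did not re-view the carton, spanner and stem valve.

**Checks that disagreed or needed mending:**
- **Early roll:** the pipe rolled ahead of the fingers with its yaw still about 0.16 rad off. I squared it (to -0.002 rad) by pushing nearer its -x end.
- **Near end in the top view:** it read about 1 px (3 mm) short of the seated position. That is within calibration error.
- **Tool stall position:** it was 2.5 mm past my prediction, which assumed the finger half-width.

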